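# Park a bushing at the top of the sloped gutter and bolt it in

### The arm

A 6-joint arm with a two-finger parallel gripper is mounted at the origin on the work surface. World frame = base frame: x ahead of the robot, y to its left, z up, the work surface at z = 0. Lengths are in mm, angles in rad, forces in N, time in s.
With the tool pointing down it reaches from about 300 to 850 mm from the base axis. Payload 4.2 kg.
Tool frame: the origin (TCP) lies midway between the tips of the shut fingers; the grasp point (between the pads) lies 19 mm behind it; z points along the fingers, y is the line along which they close (so a half turn about z gives the same grasp; the last joint's range is limited). The gripper opens to 91 mm and grips with 3 to 60 N. Pads are 32 mm wide; open, the fingers measure 118 mm over their backs; the gripper's body (76 mm by 178 mm) begins 60 mm behind the grasp point.
Start: joints at [-1.169, 0.32, 1.565, -0, 1.257, -0.02], TCP at [235.413, -524.62, 192.076] pointing down, gripper open.
Joint ranges: [-3.11, 3.11], [-0.84, 2.01], [0.21, 2.61], [-1.34, 4.49], [0.05, 2.63], [-2.56, 2.56]. Speed limits (rad/s): [2.57, 2.57, 3.14, 3.14, 3.14, 3.14].

### API

Orientations are given as a rotation vector (axis times angle).
In Python, from station import * gives the robot as it stands. The module is installed in compiled form; this text tells all that it offers.
- The arm moves only by the shell command python3 -m handwheel 'ROWS'. ROWS is JSON, one flat list of numbers, 7 for each row, row after row: the turn, a rotation vector about the tool's x, y, z in degrees, then the shift along the tool's x, y, z in mm, then the finger opening in mm, from 0 to 91.2. A call has 1 to 5 rows; each row is the pose to reach, as a shift and turn from the pose commanded when the call began, along the tool's axes at that moment; what a row does not reach only later rows make up. A row lasts 1/12 s, in which the tool goes at most 41.7 mm and 7.16 degrees, less where a joint would pass 70% of its speed; a pose out of reach is approached as far as the arm can. A call with a gripper value outside its range is refused whole. The fingers move at their own pace and stop on an object; the grip force is fixed at half the most. Time passes only in rows, so rows that repeat a pose let the fingers close. It gives the time, the measured TCP pose, the force, the opening and the grip force at its end, in the units of the state.
- observe(): the state, without advancing time (a new reading comes with each control period).
- capture(name): name is "scene" or "top" or "wrist"; returns the picture (400x640x3 uint8, blue, green, red); there is no depth.
- camera_params(name): a dict with "fovy" (degrees; the focal length in pixels is half the picture's height over the tangent of half this angle, whatever the lens; pixels are square), "cx", "cy" (the principal point, pixels), "world_to_cam" (4x4, takes a point from world to camera coordinates); the wrist camera has in their place "mount" (4x4, takes a point from camera to tool coordinates, whose origin is the TCP and whose axes are the flange's). Camera axes: x right, y down, z forward; pixel columns grow to the right and rows downward; lengths in mm; the calibration is good to about 2 mm. A picture is of the moment at which its call begins: read the wrist's pose just before it. camera_params takes no time and is no camera call.
- finish_job(): hands the job in; it is judged then, once.
The state is a dict: "clock": time; "qpos": joint angles; "dq": joint speeds; "effort": joint torques, N m; "eef_pos": TCP position; "tcp_rot": TCP orientation; "wrist_force": force on the tool from outside, world axes, zero at the start; "moment": the same for the moment, N m; "gripper_width": finger opening in mm; "gripper_force": force on a finger pad.
Only numpy, scipy, OpenCV 4.12 (cv2) and the standard library are available. Lean on these libraries where they do the work, as an engineer would, in place of code of your own. Each camera call takes 0.05 s, during which the arm holds its last target. There are 200 camera calls.

### The job

With the fingertips, push the steel bushing that lies at the foot of the sloped gutter up the gutter and over the low ridge near its top, so that it rests in the seat between the ridge and the upper stop and does not roll back. Then push the little bolt by its upright post all the way across the gutter, behind the bushing. Only push: do not lift the bushing out of the gutter or flick it up, leave everything else on the bench where it is, and finish with the hand clear.

Things in the scene. Friction and masses are not known exactly. Their poses are not given: they have to be found in the camera images.
- gutter: fixed aluminium gutter on feet, 325 mm long, 60 mm wide inside, 3 mm walls 14 mm above its floor. Origin on the bench under its middle; y level along it to the high end, x across it (away from the robot), z up. Its floor, 55 mm up at the middle, climbs 6 degrees towards +y. At y = -154 mm a round lip 12 mm high holds the bushing; at y = +96 mm a ridge 3 mm high; at +136 mm a stop plate 32 mm high
- seat (a point): point on the gutter floor, midway between the walls, under the centre of the bushing when it rests in the seat, leaning back on the ridge. y points up along the sloping floor, x across like the gutter's x, z square to the floor. Here the ridge's crest is at y = -13 mm, the stop's face at +27 mm (5 mm of play), the seated bushing's centre at z = 22 mm, at the start at y = -240 mm
- bushing: plain oiled, slippery steel bushing, a round sleeve 44 mm in diameter, 54 mm long, 24 mm bore, 0.2 to 0.42 kg, lying across the gutter at its foot against the lip; it rolls freely and rolls back if let go before the ridge. Origin in its middle, x is its axis of revolution (y and z turn as it rolls)
- bolt (a joint): travel of the sliding bolt, m: 0 drawn back clear of the gutter (starts at 0 to 0.012), 0.056 fully across, at its end stop. Slides to the gutter's -x, friction 1.5 N, stays where left. A steel bar 10 mm wide, 18.5 to 26.5 mm above the floor, 32 mm downhill of the seat point, in a guide on the far (+x) side that is no higher than the bar and ends 97 mm from the gutter's middle line
- bolt_post (a point): centre of the top of the bolt's upright post, 12 mm in diameter, standing 34 mm above the bar, square to the gutter floor; it moves with the bolt, from 88 mm from the gutter's middle line (bolt at 0) to 32 mm (bolt at 0.056)
- spare: spare steel bushing, same as the one in the gutter, standing on end near the gutter; bystander, origin under its centre
- jar: white plastic jar with a lid, 56 mm wide, 70 mm tall, beyond the gutter; bystander, origin under its centre
- gauge: steel plug gauge standing upright, 14 mm pin with a 22 mm head, about 55 mm tall, on the robot's side of the gutter; bystander, origin under its centre
- wrench: steel wrench, 170 mm long, lying on the bench to the right; bystander
- bottle: white bottle with a cap, 64 mm wide, 160 mm tall, to the right; bystander, origin under its centre
- brush: brush, 200 mm long, lying on the bench to the left; bystander

How it is judged:
By the outcome, as a careful person would: the job done as asked, in the order asked, and still so for the second after the job is handed in, with the robot touching nothing.
It also fails if it takes over 58 s, if anything falls off the work surface, if the arm or the gripper's body presses on something with over 40 N, if the wrist force passes 120 N, or if a joint passes its speed limit or range.

## Working session

There is one attempt and no reset: what is moved stays moved. The work goes in short steps, Python scripts to look and compute and a shell command to move; the robot and the scene stay as the last step left them, time stands still between calls to the robot, and variables do not carry over. Pictures are saved under pics/ and viewed, at most 15 in all, crops included, and the job is handed in when it is done.

```bash
mkdir -p pics; python3 - <<'E'
from station import *
import cv2,numpy as np
s=observe();print(s)
a=capture("scene");b=capture("top")
cv2.imwrite("pics/scene.png",a);cv2.imwrite("pics/top.png",b)
np.set_printoptions(suppress=True,precision=3)
for n in("scene","top","wrist"):print(n,camera_params(n))
E
```

```text
{'clock': 0.0, 'qpos': array([-1.16901005e+00,  3.20292956e-01,  1.56566930e+00, -2.72280391e-05,
        1.25736621e+00, -2.00010890e-02]), 'dq': array([ 0.00156641,  0.001183  ,  0.00091128, -0.00012529, -0.00075342,
       -0.0007274 ]), 'effort': array([-2.23408456e-04, -4.12470281e+01, -2.31973922e+01,  7.26439850e-02,
        4.56112053e-02, -1.24015646e-04]), 'eef_pos': array([ 235.18413374, -524.12080937,  191.2234722 ]), 'tcp_rot': array([-3.07032371e+00, -6.57298915e-01,  5.56967376e-04]), 'wrist_force': array([ 0.27831008, -0.85638583, -0.73377151]), 'moment': array([-0.00994345,  0.04502745,  0.00105385]), 'gripper_force': 0.0, 'gripper_width': 90.96099335457292}
scene {'fovy': 55.150216331396784, 'cx': 319.44112573094566, 'cy': 205.01618877649634, 'world_to_cam': array([[  -0.816,    0.578,   -0.019,  456.19 ],
       [   0.436,    0.593,   -0.677, -168.764],
       [  -0.38 ,   -0.56 ,   -0.736, 1253.998],
       [   0.   ,    0.   ,    0.   ,    1.   ]])}
top {'fovy': 49.86423906312566, 'cx': 327.11030156466563, 'cy': 196.08425425995057, 'world_to_cam': array([[   0.026,   -1.   ,    0.004,  -25.633],
       [  -0.996,   -0.027,   -0.086,  569.611],
       [   0.086,   -0.002,   -0.996, 1419.035],
       [   0.   ,    0.   ,    0.   ,    1.   ]])}
wrist {'fovy': 59.53082941819913, 'cx': 322.43980489594367, 'cy': 203.23755798885475, 'mount': array([[   0.   ,   -0.959,   -0.284,   81.071],
       [   1.   ,   -0.   ,    0.001,   -0.436],
       [  -0.001,   -0.284,    0.959, -192.86 ],
       [   0.   ,    0.   ,    0.   ,    1.   ]])}
```

View pics/top.png

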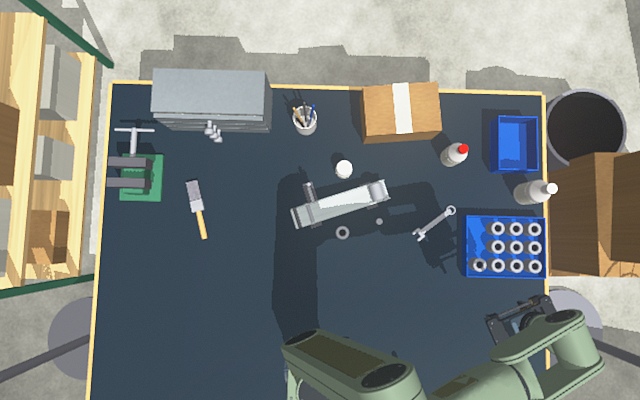

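View pics/scene.png

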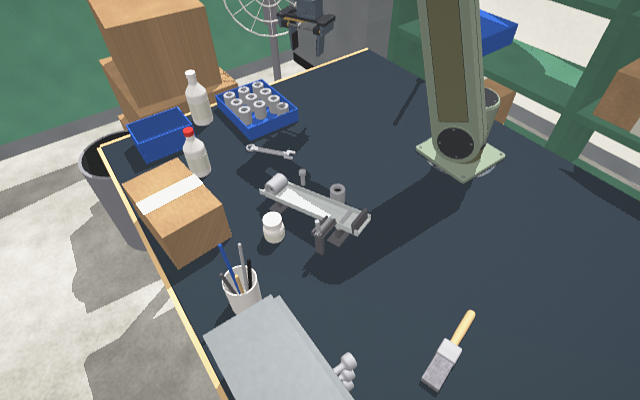

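The top view shows the gutter with its high end at left (about 297,216), the bushing at its foot at about (377,188), and the bolt post at about (308,186). In the scene view, the gutter runs from the bushing at (275,184) to the high end at (360,222), with the bolt at (322,230). I'll zoom in on both.

```bash
python3 - <<'E'
import cv2,numpy as np
b=cv2.imread("pics/top.png")[150:250,270:410];a=cv2.imread("pics/scene.png")[150:270,240:390]
b=cv2.resize(b,None,fx=4,fy=4,interpolation=cv2.INTER_CUBIC)[:, :560]
a=cv2.resize(a,None,fx=4,fy=4,interpolation=cv2.INTER_CUBIC)
cv2.imwrite("pics/topz.png",cv2.resize(b,(800,571)))
cv2.imwrite("pics/scz.png",a)
E
```

```text
(no output)
```

View pics/topz.png

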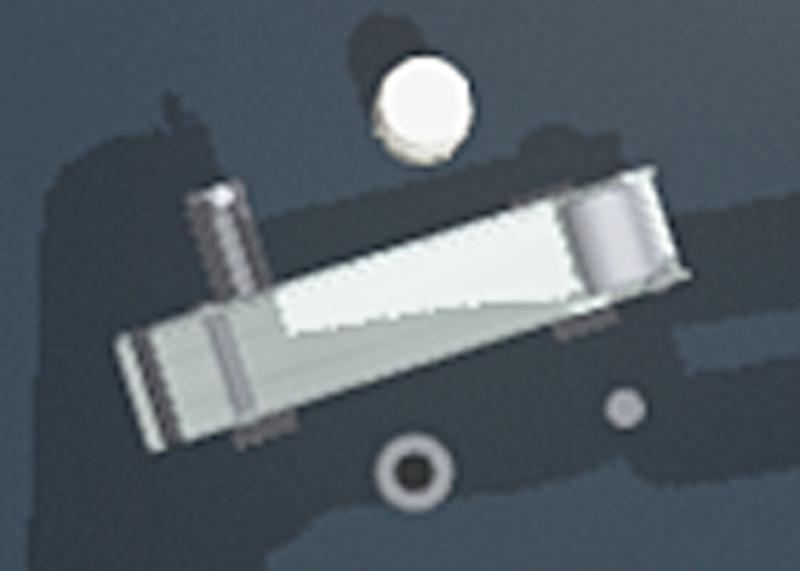

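Zoomed top view: rim corners at (120,335), (155,450), (655,168) and (690,275); bushing centred at about (620,238); ridge (228,362); post top (222,195); spare (414,472); gauge (625,408); jar (425,105).

```bash
cat > h.py <<'E'
from station import *
import cv2,numpy as np
from scipy.spatial.transform import Rotation as R
np.set_printoptions(suppress=True,precision=1)
def ray(name,uv,z,s=None):
    p=camera_params(name);f=200/np.tan(np.radians(p["fovy"]/2))
    if name=="wrist":
        T=np.eye(4);T[:3,:3]=R.from_rotvec(s["tcp_rot"]).as_matrix();T[:3,3]=s["eef_pos"];T=T@p["mount"]
    else:T=np.linalg.inv(p["world_to_cam"])
    d=T[:3,:3]@np.array([(uv[0]-p["cx"])/f,(uv[1]-p["cy"])/f,1]);o=T[:3,3]
    return o+d*(z-o[2])/d[2]
def proj(name,P,s=None):
    p=camera_params(name);f=200/np.tan(np.radians(p["fovy"]/2));P=np.append(P,1)
    if name=="wrist":
        T=np.eye(4);T[:3,:3]=R.from_rotvec(s["tcp_rot"]).as_matrix();T[:3,3]=s["eef_pos"];c=np.linalg.inv(T@p["mount"])@P
    else:c=p["world_to_cam"]@P
    return np.array([p["cx"]+f*c[0]/c[2],p["cy"]+f*c[1]/c[2]])
E
python3 - <<'E'
from h import *
t=lambda u,v,z:ray("top",(270+u/5.714,150+v/5.714),z)
c=[t(120,335,86),t(155,450,86),t(655,168,52),t(690,275,52)]
for q in c:print(q)
hi=(c[0]+c[1])/2;lo=(c[2]+c[3])/2;m=(hi+lo)/2;d=hi-lo
print("mid",m,"len",np.linalg.norm(d),"w",np.linalg.norm(c[0]-c[1]),np.linalg.norm(c[2]-c[3]),"yaw of y-axis from world y",np.degrees(np.arctan2(-d[0],d[1])))
for n,q in dict(bush=t(620,238,82),ridge=t(228,362,68),post=t(222,195,123),spare=t(414,472,54),gauge=t(625,408,55),jar=t(425,105,70),stop=t(160,385,101)).items():print(n,q)
E
```

```text
[521.4 104.2  86. ]
[457.7  82.5  86. ]
[ 628.1 -198.9   52. ]
[ 566.6 -220.    52. ]
mid [543.4 -58.1  69. ] len 323.223653999414 w 67.30744245471172 65.04248232970404 yaw of y-axis from world y 19.596073235732693
bush [ 583.9 -175.7   82. ]
ridge [508.7  43.9  68. ]
post [597.7  47.9 123. ]
spare [449.3 -63.6  54. ]
gauge [ 489.  -183.4   55. ]
jar [658.5 -64.4  70. ]
stop [493.5  79.9 101. ]
```

View pics/scz.png

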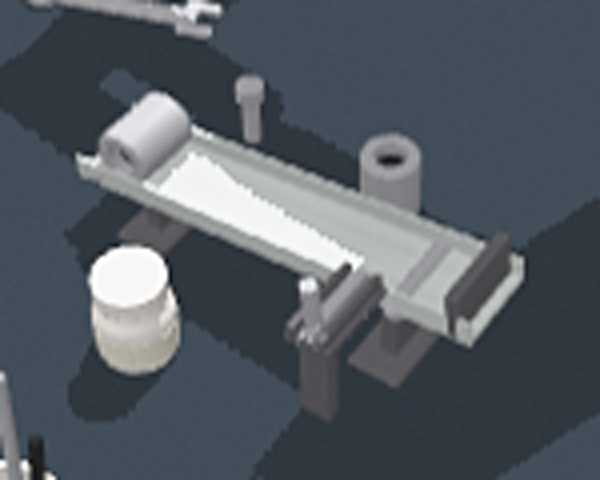

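The zoomed scene view agrees: the bushing lies at the low end (150,135), the bolt is drawn back with its post at (310,285), the ridge is at (415,270) and the stop at (480,275). Next I work out the move to a viewing pose above the gutter.

```bash
cat >> h.py <<'E'
PSI=19.6; MID=np.array([540,-49.5,0.])
def seat(PSI=PSI,MID=MID):
    A=R.from_euler('z',PSI,degrees=True)*R.from_euler('x',6,degrees=True)
    G=R.from_euler('z',PSI,degrees=True)
    ridge=MID+G.apply([0,96,55+96*np.tan(np.radians(6))])
    return A,ridge+A.apply([0,13,0])
def S2w(p,**k):
    A,o=seat(**k);return o+A.apply(p)
def w2S(p,**k):
    A,o=seat(**k);return A.inv().apply(np.asarray(p)-o)
def go(p):  # target TCP in S frame
    s=observe();A,o=seat()
    T=R.from_matrix(A.as_matrix()@np.array([[0,1,0],[1,0,0],[0,0,-1.]]))
    C=R.from_rotvec(s["tcp_rot"])
    print("t",s["clock"],"turn",np.degrees((C.inv()*T).as_rotvec()),"shift",C.inv().apply(S2w(p)-s["eef_pos"]),"nowS",w2S(s["eef_pos"]),"F",s["wrist_force"])
E
python3 - <<'E'
from h import *
print(seat()[1])
for n,u in dict(ridge=(415,270),post=(309,287),bl=(150,130)).items():
    z=dict(ridge=65,post=123,bl=80)[n];print(n,ray("scene",(240+u[0]/4,150+u[1]/4),z),w2S(ray("scene",(240+u[0]/4,150+u[1]/4),z)))
go([0,-95,170])
E
```

```text
[503.5  53.1  66.4]
ridge [508.6  39.3  65. ] [  0.2 -14.8   0.1]
post [599.2  51.2 123. ] [ 89.6 -27.8  59.8]
bl [ 586.3 -160.5   80. ] [   6.4 -226.4   37.4]
t 0.1 turn [  4.4   4.8 -85.4] shift [ 472.1 -305.   -33.8] nowS [-446.4 -438.3  171.6] F [-0.4  0.5 -1.2]
```

```bash
python3 -m handwheel '[4.4,4.8,-85.4,472,-305,-34,0, 4.4,4.8,-85.4,472,-305,-34,0, 4.4,4.8,-85.4,472,-305,-34,20, 4.4,4.8,-85.4,472,-305,-34,20, 4.4,4.8,-85.4,472,-305,-34,20]'; python3 -c "
from h import *
go([0,-95,170])"
```

```text
clock: 0.52
eef_pos: [348.9, -348.3, 204.4]
tcp_rot: [-2.684, -1.555, -0.042]
wrist_force: [0.7, 0.0, -0.8]
gripper_width: 60.7
gripper_force: 0.0
t 0.5167 turn [  2.6   2.8 -49.3] shift [352.7  19.5  -6.4] nowS [-280.2 -310.1  171.3] F [ 0.7  0.  -0.8]
```

```bash
python3 -m handwheel '[2.6,2.8,-49.3,353,19.5,-6,20, 2.6,2.8,-49.3,353,19.5,-6,20, 2.6,2.8,-49.3,353,19.5,-6,20, 2.6,2.8,-49.3,353,19.5,-6,20, 2.6,2.8,-49.3,353,19.5,-6,20]'; python3 -c "
from h import *
go([0,-95,170])"
```

```text
clock: 0.93
eef_pos: [463.3, -174.4, 216.7]
tcp_rot: [-2.053, -2.278, -0.079]
wrist_force: [0.5, -0.8, -0.4]
gripper_width: 27.3
gripper_force: 0.0
t 0.9333 turn [  0.7   0.8 -13.6] shift [113.4  90.    0.2] nowS [-114.2 -184.1  170.4] F [ 0.5 -0.8 -0.4]
```

```bash
python3 -m handwheel '[0.7,0.8,-13.6,113,90,0,20, 0.7,0.8,-13.6,113,90,0,20, 0.7,0.8,-13.6,113,90,0,20, 0.7,0.8,-13.6,113,90,0,20, 0.7,0.8,-13.6,113,90,0,20]'; python3 - <<'E'
from h import *
go([0,-95,170])
s=observe();im=capture("wrist");cv2.imwrite("pics/w1.png",im)
print("predicted px:")
for n,p in dict(ridgeL=(-30,-13,3),ridgeR=(30,-13,3),stopL=(-30,27,32),post=(88,-32,60.5),bush=(0,-240,44),rimLowL=(-30,-262,14),rimLowR=(30,-262,14)).items():print(n,proj("wrist",S2w(p),s))
E
```

```text
clock: 1.35
eef_pos: [543.2, -51.9, 225.3]
tcp_rot: [-1.762, -2.495, -0.094]
wrist_force: [-0.2, -0.3, 0.0]
gripper_width: 20.2
gripper_force: 0.0
t 1.35 turn [ 0.  -0.  -0.1] shift [ 0.  -2.2 -0.3] nowS [  2.2 -95.  169.7] F [-0.2 -0.3  0. ]
predicted px:
ridgeL [289.2  98.6]
ridgeR [350.1  98.5]
stopL [284.9  50.6]
post [423.6 121.7]
bush [320.1 322.6]
rimLowL [294.3 323.2]
rimLowR [346.2 323.1]
```

View pics/w1.png

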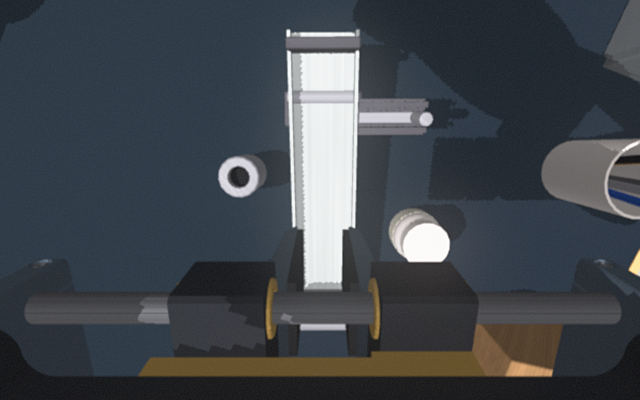

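The wrist view shows the gutter centred at about column 323, its ridge at row 97, the post top at (426,119) and the stop at row 43. That is about 3–4 px to +x of the prediction. I'll measure the rim edges row by row.

```bash
python3 - <<'E'
from h import *
im=cv2.imread("pics/w1.png");g=cv2.cvtColor(im,cv2.COLOR_BGR2GRAY)
s=observe()
for v in (65,80,110,130,150,170,190,210,222):
    r=g[v,270:375 if v<90 or v>140 else 358].astype(int);k=np.where(r>120)[0]+270
    a,b=k[0],k[-1]+1
    # intersect rays with rim plane z=14 in S
    out=[]
    for u in (a,b):
        p0,p1=[w2S(ray("wrist",(u-.0,v),z,s)) for z in (0,200)]
        t=(14-p0[2])/(p1[2]-p0[2]);out.append(p0+t*(p1-p0))
    print(v,a,b,out[0],out[1],"mid",(out[0][0]+out[1][0])/2)
for n,uv,h in(("ridge",(323,97),3),("post",(426,119),60.5),("stop",(323,40),32)):
    p0,p1=[w2S(ray("wrist",uv,z,s)) for z in (0,200)]
    t=(h-p0[2])/(p1[2]-p0[2]);print(n,p0+t*(p1-p0))
E
```

```text
65 287 359 [-32.3  15.3  14. ] [34.7 15.1 14. ] mid 1.1736317812559065
80 287 359 [-32.7   2.1  14. ] [35.  2. 14.] mid 1.1469702112351996
110 286 358 [-34.6 -25.2  14. ] [ 34.8 -25.3  14. ] mid 0.12842038494980557
130 289 358 [-32.2 -44.1  14. ] [ 35.3 -44.2  14. ] mid 1.5432408893246041
150 290 357 [-31.8 -63.6  14. ] [ 34.8 -63.8  14. ] mid 1.511945252784086
170 290 357 [-32.4 -83.8  14. ] [ 35.4 -84.   14. ] mid 1.4793452843062802
190 291 356 [ -32.  -104.7   14. ] [  34.9 -104.8   14. ] mid 1.4459238250793156
210 291 356 [ -32.6 -126.3   14. ] [  35.4 -126.4   14. ] mid 1.4110799066751305
222 292 356 [ -31.9 -139.6   14. ] [  35.7 -139.7   14. ] mid 1.9179933187074543
ridge [  1.1 -13.2   3. ]
post [ 87.6 -31.4  60.5]
stop [ 1.2 33.9 32. ]
```

```bash
sed -i 's/540,-49.5,0/541.3,-49.0,0/' h.py; python3 -c "
from h import *
go([0,-292,70])"
```

```text
t 1.4 turn [-0.1  0.  -0.1] shift [-195.5    1.8   99.7] nowS [ -1.2 -96.5 169.7] F [-0.7 -0.6 -0.2]
```

```bash
sed -i 's/541.3,-49.0,0/542.8,-46.9,0/' h.py; python3 -m handwheel '[0,0,-0.1,-40,4,10,20, 0,0,0,-80,4,30,20, 0,0,0,-120,4,50,20, 0,0,0,-160,4,75,20, 0,0,0,-196,4,95,20]' | head -2;  python3 -c "
from h import *
go([0,-292,70]);capture('top');
go([0,-292,70])
s=observe();im=capture('wrist');cv2.imwrite('pics/w2.png',im)
print(proj('wrist',S2w((0,-240,44)),s),proj('wrist',S2w((-30,-140,14)),s),proj('wrist',S2w((30,-140,14)),s))"
```

```text
clock: 1.82
eef_pos: [602.0, -223.3, 116.1]
t 1.8167 turn [-0.   0.  -0.4] shift [-3.8  3.5 10.2] nowS [  -3.4 -288.1   80.2] F [1.1 0.2 0.2]
t 1.8667 turn [-0.4  0.  -0.6] shift [2.  5.8 4.3] nowS [  -5.8 -293.9   74.4] F [ 2.  -3.8 -2.9]
[330.4 144. ] [281.6 -19.9] [376.3 -21.3]
```

View pics/w2.png

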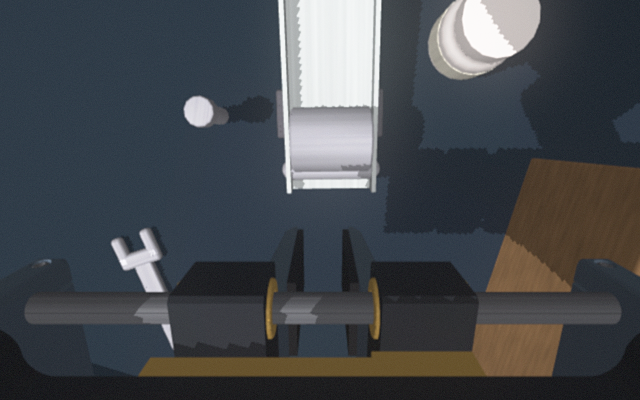

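The wrist view shows the bushing spanning (289–373, 107–167), within 1 px of the predicted column. The fingers are just downhill of the lip and about 6 mm to -x, so I correct that and lower.

```bash
python3 -m handwheel '[0,0,-0.3,1,5,10,20, 0,0,-0.5,1,5.5,25,20, 0,0,-0.5,1,5.5,40,20, 0,0,-0.5,1,5.5,40,20]' | head -2;  python3 -c "
from h import *
go([0,-288,15])"
```

```text
clock: 2.25
eef_pos: [604.4, -211.9, 75.7]
t 2.25 turn [-0.2 -0.2  0.2] shift [-5.6 -2.6 24. ] nowS [   2.7 -282.5   39. ] F [-1.3  0.3 -1.1]
```

```bash
python3 -m handwheel '[0,0,0,-6,-2.6,0,20, 0,0,0,-6,-2.6,0,20, 0,0,0,-6,-2.6,12,20, 0,0,0,-6,-2.6,22,20, 0,0,0,-6,-2.6,22,20]' | head -2;  python3 -c "
from h import *
go([0,-288,15]);capture('top');go([0,-288,15])"
```

```text
clock: 2.67
eef_pos: [604.4, -217.4, 54.1]
t 2.6667 turn [-0.1 -0.1  0.2] shift [ 2.  -0.9  3.1] nowS [   0.9 -290.    18.1] F [-0.1 -0.1 -0.3]
t 2.7167 turn [-0.1 -0.   0.2] shift [ 2.2 -1.2  3.8] nowS [   1.2 -290.2   18.8] F [-0.7 -0.1  0.2]
```

```bash
python3 -m handwheel '[0,0,0,0,-1,3.5,20, 0,0,0,3,-1,3.5,20, 0,0,0,7,-1,3.5,20, 0,0,0,12,-1,3.5,20, 0,0,0,17,-1,3.5,20]' | head -4;  python3 -c "
from h import *
go([0,-258,12])"
```

```text
clock: 3.13
eef_pos: [598.7, -201.6, 53.8]
tcp_rot: [-1.758, -2.499, -0.093]
wrist_force: [-0.1, -0.3, -0.2]
t 3.1333 turn [0.  0.  0.2] shift [15.2 -0.7  4. ] nowS [   0.8 -273.2   16. ] F [-0.1 -0.3 -0.2]
```

```bash
python3 -m handwheel '[0,0,0,5,-0.5,0,20, 0,0,0,10,-0.5,0,20, 0,0,0,16,-0.5,0,20, 0,0,0,22,-0.5,0,20, 0,0,0,28,-0.5,0,20]' | tail -3;  python3 -m handwheel '[0,0,0,6,0,0,20, 0,0,0,12,0,0,20, 0,0,0,18,0,1,20, 0,0,0,24,0,3,20, 0,0,0,30,0,4,20]' | tail -3; python3 -c "
from h import *
go([0,-58,12]);capture('top');im=capture('wrist');cv2.imwrite('pics/w3.png',im[:, 160:480])"
```

```text
wrist_force: [-3.5, -7.5, 22.2]
gripper_width: 20.3
gripper_force: 11.6
wrist_force: [-9.3, -10.6, 48.6]
gripper_width: 20.2
gripper_force: 24.4
t 3.9667 turn [0.4 0.7 0.3] shift [161.6  -0.4   7.7] nowS [   1.3 -219.5   21.7] F [ -9.3 -10.6  48.6]
```

View pics/w3.png

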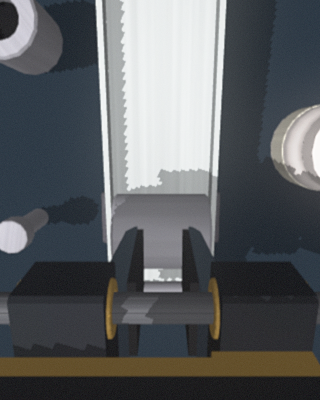

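```bash
python3 -c "
from h import *
s=observe();go([0,-200,30])
for y in (-181,-200,-220):
  print(y,[proj('wrist',S2w((0,y+22*np.cos(np.radians(a)),22+22*np.sin(np.radians(a)))),s)[1].round() for a in (0,30,60,90,120,150,180)])
for x in(-23.4,-10,10,23.4):print(x,proj('wrist',R.from_rotvec(s['tcp_rot']).apply([16,x,0])+s['eef_pos'],s),proj('wrist',S2w((x/23.4*27,-181,44)),s))
print(observe()['wrist_force'],observe()['moment'])
g=cv2.imread('pics/w3.png')[180:290,90:230];cv2.imwrite('pics/w3z.png',cv2.resize(g,None,fx=5,fy=5,interpolation=cv2.INTER_CUBIC))
"
```

```text
t 4.0667 turn [0.4 0.6 0.3] shift [18.3 -1.1 -8.4] nowS [   1.3 -218.3   21.8] F [-9.5 -6.9 43.3]
-181 [np.float64(141.0), np.float64(150.0), np.float64(168.0), np.float64(191.0), np.float64(210.0), np.float64(219.0), np.float64(217.0)]
-200 [np.float64(175.0), np.float64(185.0), np.float64(204.0), np.float64(226.0), np.float64(243.0), np.float64(251.0), np.float64(247.0)]
-220 [np.float64(209.0), np.float64(221.0), np.float64(240.0), np.float64(261.0), np.float64(277.0), np.float64(282.0), np.float64(277.0)]
-23.4 [281.6 216.1] [266.1 190.5]
-10 [304.6 216.1] [296.9 190.6]
10 [339.  216.1] [342.9 190.8]
23.4 [362.  216.1] [373.6 191. ]
[-9.5 -6.9 43.3] [-0.4  2.1  0.3]
```

View pics/w3z.png

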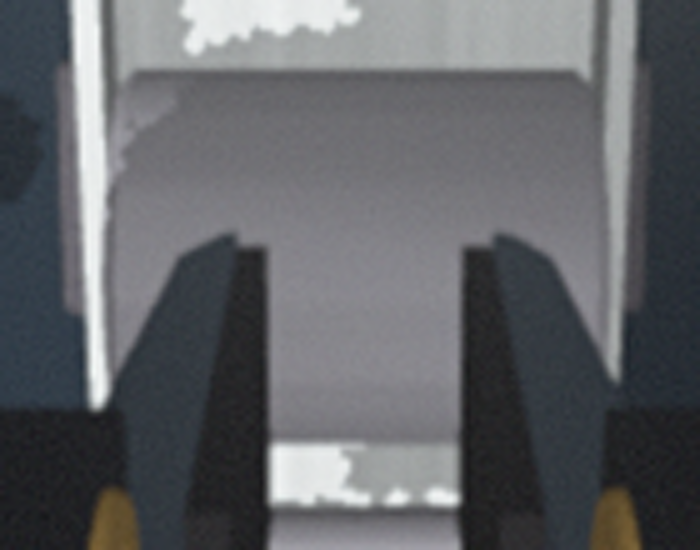

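The crop shows the bushing centre at y ≈ -211, directly under the fingers. The visible finger ends project to about 20 mm behind the TCP, so they are riding on the bushing's crown (48 N up). I'll back off and check the fingertip geometry with the fingers shut.

```bash
python3 -m handwheel '[0,0,0,-6,0,-4,20, 0,0,0,-16,0,-8,20, 0,0,0,-28,0,-8,20, 0,0,0,-42,0,-8,20, 0,0,0,-58,0,-8,20]' | tail -3;python3 -m handwheel '[0,0,0,-10,0,-10,20, 0,0,0,-20,0,-20,0, 0,0,0,-22,0,-30,0, 0,0,0,-22,0,-30,0, 0,0,0,-22,0,-30,0]' | tail -3; python3 -m handwheel '[0,0,0,0,0,0,0, 0,0,0,0,0,0,0, 0,0,0,0,0,0,0, 0,0,0,0,0,0,0, 0,0,0,0,0,0,0]'; python3 -c "
from h import *
go([0,-288,15]);im=capture('wrist');cv2.imwrite('pics/w4.png',im[:,80:560]); capture('top');go([0,-288,15])"
```

```text
wrist_force: [-0.4, -0.1, -0.2]
gripper_width: 20.0
gripper_force: 0.0
wrist_force: [-0.1, 0.0, -0.9]
gripper_width: 0.4
gripper_force: 0.0
clock: 5.32
eef_pos: [606.7, -225.9, 84.8]
tcp_rot: [-1.757, -2.499, -0.092]
wrist_force: [0.9, -0.0, 0.1]
gripper_width: 0.3
gripper_force: 0.0
t 5.3167 turn [-0.   0.   0.2] shift [ 7.4 -0.1 34.5] nowS [   0.2 -295.4   49.5] F [ 0.9 -0.   0.1]
t 5.4167 turn [0.  0.  0.2] shift [ 7.6 -0.2 34.7] nowS [   0.2 -295.6   49.7] F [-0.3  0.4  0.1]
```

View pics/w4.png

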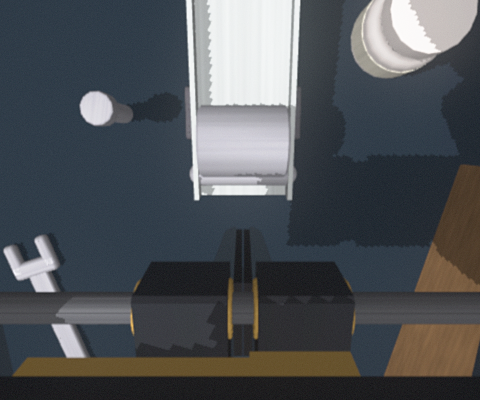

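The bushing has rolled back to the lip, and the finger ends sit at the same pixel row (229). I'll check the finger-end height against the reported TCP in the scene camera.

```bash
python3 -c "
from h import *
s=observe();im=capture('scene');Q=R.from_rotvec(s['tcp_rot'])
c=[]
for z in (0,-20,-79):
  q=proj('scene',s['eef_pos']+Q.apply([0,0,z]),s);print(z,q);c.append(q)
x,y=map(int,c[0]);x0,y0=x-60,y-70
g=cv2.resize(im[y0:y0+110,x0:x0+130],None,fx=5,fy=5,interpolation=cv2.INTER_CUBIC)
for q,k in zip(c,((0,0,255),(0,255,0),(255,0,0))):cv2.circle(g,tuple(int(v) for v in ((q-[x0,y0])*5+2)),4,k,1)
cv2.imwrite('pics/s5.png',g)
"
```

```text
0 [259.2 171.3]
-20 [257.7 165.8]
-79 [253.  148.5]
```

View pics/s5.png

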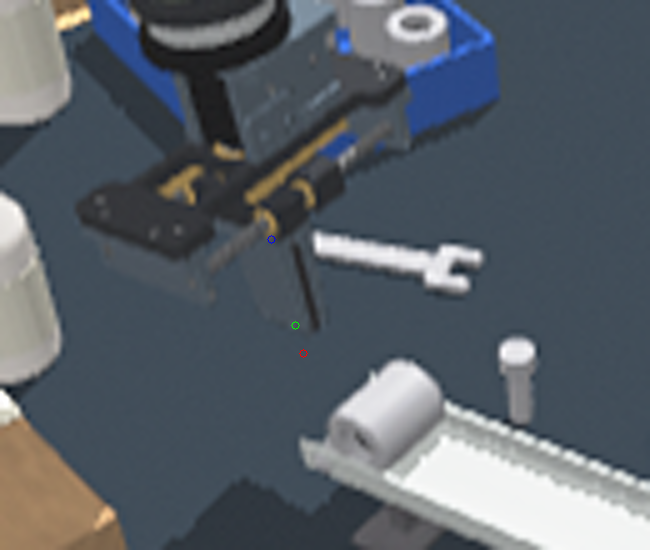

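The scene view shows the finger ends (310,325) at the green marker, so the tips are about 20 mm behind the reported TCP. I'll allow for that: TCP at z ≈ -5 puts the tips 15 mm above the floor.

```bash
python3 -m handwheel '[0,0,0.2,0,0,12,20, 0,0,0.2,0,0,24,20, 0,0,0.2,0,0,36,20, 0,0,0.2,0,0,46,20, 0,0,0.2,0,0,50,20]' | tail -3;python3 -m handwheel '[0,0,0,0,0,3,20, 0,0,0,0,0,3,20, 0,0,0,0,0,3,20, 0,0,0,0,0,3,20]' | tail -3; python3 -c "
from h import *
go([0,-288,-5])"
```

```text
wrist_force: [0.1, -0.1, -0.4]
gripper_width: 19.8
gripper_force: 0.0
wrist_force: [0.3, -0.6, 0.6]
gripper_width: 20.1
gripper_force: 0.0
t 6.2167 turn [ 0.1  0.1 -0. ] shift [ 8.1 -0.6  2.5] nowS [   0.6 -296.1   -2.5] F [ 0.3 -0.6  0.6]
```

```bash
python3 -m handwheel '[0,0,0,3,-0.6,2.5,20, 0,0,0,8,-0.6,2.5,20, 0,0,0,13,-0.6,2.5,20, 0,0,0,18,-0.6,2.5,20, 0,0,0,23,-0.6,2.5,20]' | tail -3;python3 -m handwheel '[0,0,0,5,0,0,20, 0,0,0,10,0,0,20, 0,0,0,15,0,0,20, 0,0,0,20,0,0,20, 0,0,0,25,0,0,20]' | tail -3; python3 -c "
from h import *
go([0,-60,-5])
s=observe();im=capture('wrist');cv2.imwrite('pics/w6.png',im)
for y in (-208,-240):
  print(y,[proj('wrist',S2w((0,y+22*np.cos(np.radians(a)),22+22*np.sin(np.radians(a)))),s)[1].round() for a in (0,30,150,180)])
print(im[60:240:4,323].mean(1).round())"
```

```text
wrist_force: [1.1, -1.9, -0.3]
gripper_width: 20.4
gripper_force: 0.3
wrist_force: [0.6, -0.7, -0.3]
gripper_width: 20.3
gripper_force: 0.3
t 7.05 turn [ 0.  0. -0.] shift [187.2   0.2  -0.9] nowS [  -0.3 -247.2   -5.7] F [ 0.6 -0.7 -0.3]
-208 [np.float64(144.0), np.float64(153.0), np.float64(234.0), np.float64(231.0)]
-240 [np.float64(209.0), np.float64(222.0), np.float64(294.0), np.float64(288.0)]
[234. 236. 235. 235. 234. 235. 235. 233. 234. 235. 233. 234. 232. 233.
 233. 233. 233. 233. 232. 195. 166. 113. 131. 139. 149. 159. 168. 178.
 180. 186. 195. 201. 202. 199. 204. 203. 204. 204. 180. 135. 133. 129.
 123. 111. 160.]
```

Now the bushing is pushed properly, at y ≈ -208 with about 1 N. I carry on up the gutter.

```bash
python3 -m handwheel '[0,0,0,6,0,0,20, 0,0,0,13,0,0,20, 0,0,0,20,0,0,20, 0,0,0,27,0,0,20, 0,0,0,34,0,0,20]' | tail -3;python3 -m handwheel '[0,0,0,7,0,0,20, 0,0,0,14,0,0,20, 0,0,0,21,0,0,20, 0,0,0,28,0,0,20, 0,0,0,35,0,0,20]' | tail -3; python3 -m handwheel '[0,0,0,7,0,0,20, 0,0,0,14,0,0,20, 0,0,0,21,0,0,20, 0,0,0,28,0,0,20, 0,0,0,35,0,0,20]' | tail -3;python3 -m handwheel '[0,0,0,7,0,0,20, 0,0,0,14,0,0,20, 0,0,0,21,0,0,20, 0,0,0,27,0,0,20, 0,0,0,32,0,0,20]' | tail -3;python3 -c "
from h import *
go([0,-60,-5])
s=observe();im=capture('wrist');cv2.imwrite('pics/w7.png',im)
print(proj('wrist',S2w((0,s and w2S(s['eef_pos'])[1]+39+22,22)),s))
print(im[100:240:4,323].mean(1).round())"
```

```text
wrist_force: [0.9, -0.8, -0.5]
gripper_width: 20.1
gripper_force: 0.3
wrist_force: [0.0, -0.6, 0.1]
gripper_width: 20.4
gripper_force: 0.3
wrist_force: [-0.3, -0.7, 0.6]
gripper_width: 19.9
gripper_force: 0.3
wrist_force: [-0.7, -0.9, 0.4]
gripper_width: 20.0
gripper_force: 0.4
t 8.7667 turn [ 0.  0. -0.] shift [51.   0.3 -0.9] nowS [  -0.3 -111.    -5.9] F [-0.7 -0.9  0.4]
[322.3 144.1]
[237. 237. 237. 236. 236. 236. 236. 236. 236. 236. 169. 111. 129. 144.
 152. 157. 164. 177. 180. 189. 193. 198. 203. 207. 204. 206. 203. 184.
 142. 133. 134. 133. 126. 125. 164.]
```

```bash
python3 -m handwheel '[0,0,0,5,0,0,20, 0,0,0,11,0,0,20, 0,0,0,17,0,0,20, 0,0,0,23,0,0,20, 0,0,0,28,0,0,20]' | tail -3;python3 -m handwheel '[0,0,0,4,0,0,20, 0,0,0,8,0,0,20, 0,0,0,12,0,0,20, 0,0,0,15,0,0,20, 0,0,0,18,0,0,20]' | tail -3; python3 -m handwheel '[0,0,0,2.5,0,0,20, 0,0,0,5,0,0,20, 0,0,0,7.5,0,0,20, 0,0,0,10,0,0,20, 0,0,0,12,0,0,20]' | tail -3;python3 -c "
from h import *
go([0,-39,-5])"
```

```text
wrist_force: [1.8, -0.9, 1.2]
gripper_width: 19.8
gripper_force: 0.4
wrist_force: [0.0, -0.7, -0.2]
gripper_width: 19.9
gripper_force: 0.4
wrist_force: [-0.1, -0.5, 0.4]
gripper_width: 19.7
gripper_force: 0.4
t 10.0667 turn [-0.  -0.  -0.1] shift [14.   0.5 -1.1] nowS [ -0.5 -53.   -6.1] F [-0.1 -0.5  0.4]
```

```bash
python3 -m handwheel '[0,0,0,2,0,0,20, 0,0,0,4,0,0,20, 0,0,0,6,0,0,20, 0,0,0,8,0,0,20, 0,0,0,10,0,0,20]' | tail -3;python3 -m handwheel '[0,0,0,1,0,0,20, 0,0,0,2,0,0,20, 0,0,0,3,0,0,20, 0,0,0,4,0,0,20, 0,0,0,5,0,0,20]' | tail -3; python3 -c "
from h import *
go([0,-39,-5])
s=observe();im=capture('wrist');cv2.imwrite('pics/w8.png',im)
for y in(-18,-8,0,5):print(y,proj('wrist',S2w((0,y+22,22)),s),proj('wrist',S2w((0,y+22*.9,22+22*.43)),s))
print(im[60:240:4,323].mean(1).round())"
```

```text
wrist_force: [1.2, 0.6, 1.1]
gripper_width: 20.2
gripper_force: 0.0
wrist_force: [-0.7, -0.8, -0.3]
gripper_width: 19.8
gripper_force: 0.4
t 10.9 turn [ 0.  0. -0.] shift [-0.2  0.2 -0.9] nowS [ -0.2 -38.8  -5.9] F [-0.7 -0.8 -0.3]
-18 [322.1 182.1] [322.  191.5]
-8 [322.  161.6] [322. 170.]
0 [322.  144.7] [322.  152.3]
5 [322.  133.8] [322. 141.]
[101. 103. 103. 109. 106. 108. 112. 114. 186. 255. 255. 255. 255. 141.
 182. 180. 183. 179. 162. 255. 242. 167. 200. 211. 225. 232. 236. 243.
 248. 251. 252. 252. 253. 253. 252. 253. 253. 252. 213. 207. 209. 192.
 189. 188. 236.]
```

View pics/w8.png

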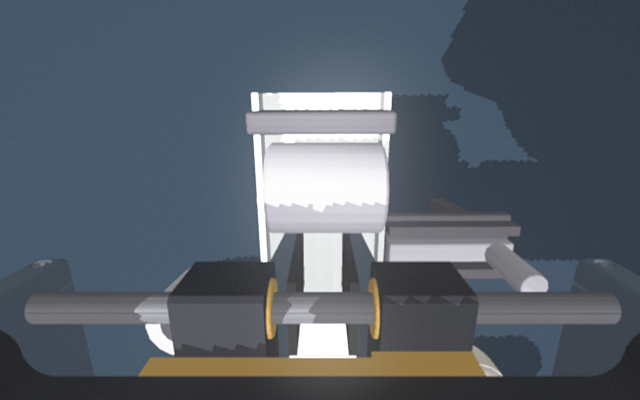

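The bushing's front edge is at row 142, which puts its centre at y ≈ +1. It is past the ridge, below the stop (row 122), and the bolt post top is at (533,284). I back off gently and check that it stays.

```bash
python3 -m handwheel '[0,0,0,-1,0,0,20, 0,0,0,-3,0,0,20, 0,0,0,-5,0,0,20, 0,0,0,-8,0,0,20, 0,0,0,-8,0,0,20]' | tail -1; python3 -c "
from h import *
s=observe();im=capture('wrist')
for y in(-8,0,5):print(y,proj('wrist',S2w((0,y+22,22)),s))
print(im[100:200:3,323].mean(1).round())"
python3 -m handwheel '[0,0,0,0,0,-10,20, 0,0,0,0,0,-25,10, 0,0,0,0,0,-45,0, 0,0,0,0,0,-65,0, 0,0,0,0,0,-80,0]' | tail -1; python3 -m handwheel '[0,0,0,0,0,0,0, 0,0,0,0,0,0,0,0,0,0,0,0,0,0, 0,0,0,0,0,0,0]' | tail -1; python3 -c "
from h import *
s=observe();im=capture('wrist');cv2.imwrite('pics/w9.png',im)
for y in(-8,0,5):print(y,proj('wrist',S2w((0,y+22,22)),s),proj('wrist',S2w((0,y-19,33)),s))
print(im[40:180:3,322].mean(1).round());print(proj('wrist',S2w((86,-32,60.5)),s))
g=cv2.resize(im[40:260,230:530],None,fx=2.6,fy=2.6);cv2.imwrite('pics/w9z.png',g)
go([112,-32,75])"
```

```text
gripper_force: 0.0
-8 [321.8 143.3]
0 [321.8 125.9]
5 [321.8 114.7]
[159. 162. 158. 160. 140. 255. 254. 255. 209. 162. 182. 187. 201. 210.
 219. 223. 223. 232. 238. 241. 244. 245. 247. 248. 248. 249. 247. 247.
 249. 247. 247. 246. 242. 241.]
gripper_force: 0.0
gripper_force: 0.0
-8 [323.6 130.9] [323.6 192.9]
0 [323.6 118.9] [323.6 181.5]
5 [323.6 111.3] [323.6 174.3]
[ 79.  88.  82.  81.  83.  87.  86.  86.  89.  86.  90.  91.  92.  92.
  95. 255. 254. 254. 255. 139. 155. 155. 151. 142. 255. 255. 205. 174.
 186. 201. 216. 223. 234. 239. 243. 246. 247. 248. 246. 247. 245. 245.
 242. 241. 235. 228. 214.]
[463.1 212.1]
t 12.2167 turn [-0.1 -0.  -0. ] shift [ 14.5 113.   -2.2] nowS [ -1.  -46.4  73. ] F [-0.2  0.3 -0.1]
```

View pics/w9z.png

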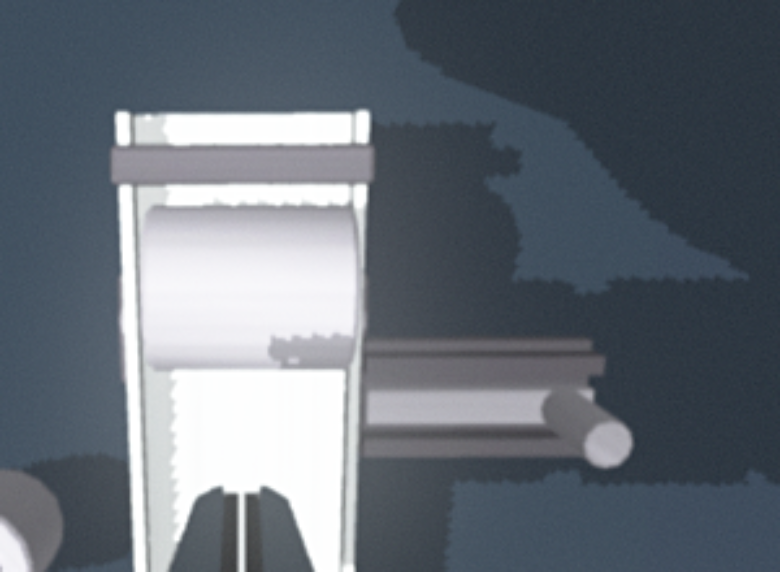

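The bushing stayed in the seat (front edge at row 119, y ≈ 0). The post top at (463,211) matches bolt travel of about 2 mm. Now I go outside the post.

```bash
python3 -m handwheel '[0,0,0,4,22,-2,0, 0,0,0,10,48,-2,0, 0,0,0,14.5,75,-2,0, 0,0,0,14.5,98,-2,0, 0,0,0,14.5,113,-2,0]' | tail -1; python3 -m handwheel '[0,0,0,0,1,0,0, 0,0,0,0,1,15,0, 0,0,0,0,1,30,0, 0,0,0,0,1,45,0, 0,0,0,0,1,50,0]' | tail -3; python3 -c "
from h import *
capture('top');go([112,-32,15])"
```

```text
gripper_force: 0.0
wrist_force: [-0.5, 1.5, -0.3]
gripper_width: 0.1
gripper_force: 0.0
t 13.1 turn [-0.3 -0.1 -0.1] shift [-0.1  0.9  8.2] nowS [111.1 -31.9  23.2] F [-1.2  0.2  0.1]
```

```bash
python3 -m handwheel '[0,0,0,0,0,4,0, 0,0,0,0,0,8,0, 0,0,0,0,-3,8,0, 0,0,0,0,-8,8,0, 0,0,0,0,-14,8,0]' | tail -3; python3 -m handwheel '[0,0,0,0,-6,0,0, 0,0,0,0,-12,0,0, 0,0,0,0,-18,0,0, 0,0,0,0,-24,0,0, 0,0,0,0,-30,0,0]' | tail -3;  python3 -c "
from h import *
go([51,-32,15])"
```

```text
wrist_force: [1.1, 0.7, -0.7]
gripper_width: 0.5
gripper_force: 0.8
wrist_force: [1.5, -0.6, 1.6]
gripper_width: 0.1
gripper_force: 0.9
t 13.9333 turn [ 0.1  0.1 -0. ] shift [  0.4 -18.4   3.5] nowS [ 69.4 -32.5  18.5] F [ 1.5 -0.6  1.6]
```

```bash
python3 -m handwheel '[0,0,0,0,-3,1,0, 0,0,0,0,-6,2,0, 0,0,0,0,-9,2,0, 0,0,0,0,-11,2,0, 0,0,0,0,-13,2,0]' | tail -3; python3 -m handwheel '[0,0,0,0,-1,0,0, 0,0,0,0,-2,0,0, 0,0,0,0,-3,0,0, 0,0,0,0,-4,0,0, 0,0,0,0,-4,0,0]' | tail -3;  python3 -c "
from h import *
go([51,-32,15])"
```

```text
wrist_force: [1.2, -0.2, 2.0]
gripper_width: 0.6
gripper_force: 0.8
wrist_force: [0.6, -0.0, 0.3]
gripper_width: 0.4
gripper_force: 0.6
t 14.7667 turn [ 0.  0. -0.] shift [ 0.3 -1.6  1.1] nowS [ 52.6 -32.3  16.1] F [ 0.6 -0.   0.3]
```

Not at the end stop yet (no force rise), so I continue in 1 mm steps.

```bash
python3 -m handwheel '[0,0,0,0,-1,0,0, 0,0,0,0,-2,0,0, 0,0,0,0,-2,0,0]' | tail -3; python3 -m handwheel '[0,0,0,0,-1,0,0, 0,0,0,0,-2,0,0, 0,0,0,0,-2,0,0]' | tail -3;  python3 -c "
from h import *
go([51,-32,15])"
```

```text
wrist_force: [1.4, -0.5, 0.4]
gripper_width: 0.3
gripper_force: 0.6
wrist_force: [1.7, -0.1, 0.5]
gripper_width: 0.4
gripper_force: 0.6
t 15.2667 turn [-0.  0. -0.] shift [0.2 2.5 1.1] nowS [ 48.5 -32.2  16.1] F [ 1.7 -0.1  0.5]
```

```bash
for i in 1; do python3 -m handwheel '[0,0,0,0,-1,0,0, 0,0,0,0,-2,0,0, 0,0,0,0,-2,0,0]' | tail -3; python3 -m handwheel '[0,0,0,0,-1,0,0, 0,0,0,0,-2,0,0, 0,0,0,0,-2,0,0]' | tail -3; done;  python3 -c "
from h import *
go([51,-32,15])
s=observe();im=capture('wrist');cv2.imwrite('pics/w10.png',cv2.resize(im[60:300,200:500],None,fx=2.4,fy=2.4))
for x in (32,38):print(proj('wrist',S2w((x,-32,60.5)),s))"
```

```text
wrist_force: [4.1, 2.0, -0.6]
gripper_width: 0.9
gripper_force: 2.3
wrist_force: [8.7, 3.8, -3.5]
gripper_width: 0.1
gripper_force: 4.3
t 15.7667 turn [ 0.4  0.1 -0.1] shift [0.4 3.2 1.5] nowS [ 47.7 -32.4  16.5] F [ 8.7  3.8 -3.5]
[289.  277.4]
[301.7 277.3]
```

View pics/w10.png

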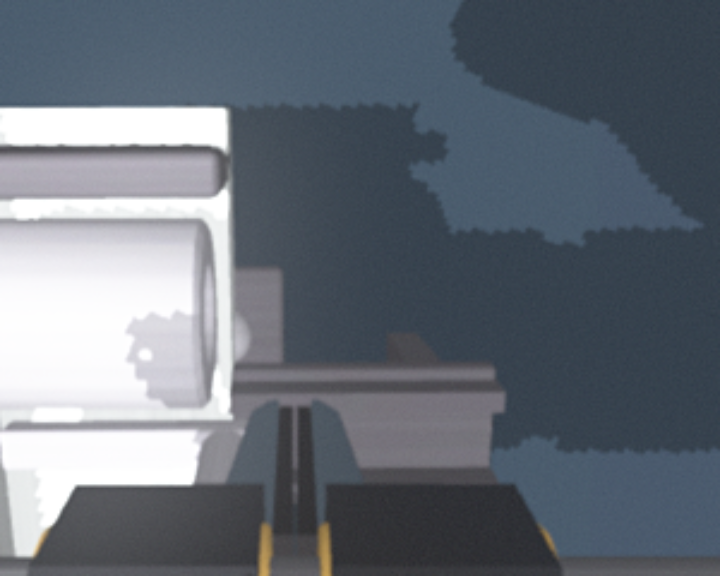

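The bushing is still seated and the finger is stopped against the post. Force rose from 1.5 to 9 N with no further motion, so the bolt is at its end stop. I retract sideways, then up, and verify.

```bash
python3 -m handwheel '[0,0,0,0,4,0,0, 0,0,0,0,10,0,0, 0,0,0,0,18,0,0, 0,0,0,0,24,0,0, 0,0,0,0,26,-6,0]' | tail -1; python3 -m handwheel '[0,0,0,0,0,-20,0, 0,0,0,0,0,-45,0, 0,0,0,0,0,-75,0, 0,0,0,0,0,-100,0, 0,0,0,0,0,-110,0]' | tail -1; python3 -m handwheel '[0,0,0,-25,-20,0,0, 0,0,0,-50,-40,0,0, 0,0,0,-70,-60,0,0, 0,0,0,-80,-70,0,0, 0,0,0,-80,-70,0,0]' | tail -1; python3 -m handwheel '[0,0,0,0,0,0,0, 0,0,0,0,0,0,0, 0,0,0,0,0,0,0]'|tail -1;python3 -c "
from h import *
s=observe();im=capture('wrist');cv2.imwrite('pics/w11.png',cv2.resize(im[0:220,220:480],None,fx=2.6,fy=2.6))
f=lambda p:((proj('wrist',S2w(p),s)-[220,0])*2.6).round()
print('post32',f((32,-32,60.5)),'bush front',f((0,22,22)),'bar tip',f((0,-32,26.5)));go([0,0,0])"
```

```text
gripper_force: 0.0
gripper_force: 0.0
gripper_force: 0.0
gripper_force: 0.0
post32 [374. 265.] bush front [260.  78.] bar tip [260. 264.]
t 17.3667 turn [0. 0. 0.] shift [111.4  -1.5 132. ] nowS [   1.5 -111.3  132. ] F [ 0.9 -0.   0.5]
```

View pics/w11.png

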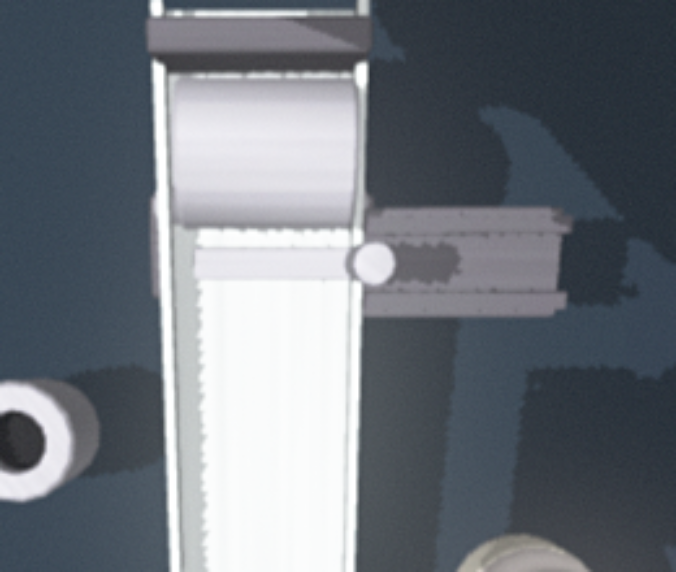

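The post is at (374,263), exactly where 32 mm is predicted, so the bolt is fully across. The bushing is seated with its front edge at row 78, as predicted, and the hand is clear.

```bash
python3 -c "
from station import *
print(finish_job())"
```

```text
the job is handed in; nothing more can be done
None
```

The job is handed in at about 17 s: the bushing rests in the seat past the ridge, the bolt is fully across behind it, and the hand is clear; on the first push the fingers rode up on the bushing (about 48 N upward) and it rolled back to the lip, so it was pushed again from lower down.

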